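Set up the tilted glass lay-up board

TASK

Set up the glass lay-up: first push the black graphite stop bar along the channel at the foot of the tilted board until its end is under the yellow strap and fully home against the end stop. Then stack all the glass slabs that are there on the board, each laid flat with its long side along the bar and let slide fully down into the corner between bar and side fence. At some point also take the cream heat shield from its wooden rack and leave it leaning back in the middle of the steel rest, its foot behind the lip and its back on the red rail, and do not tip over the jar of glass rods.

Things in the scene. Friction and masses are not known exactly. Their poses are not given: they have to be found in the camera images.
- board: tilted dark lay-up board, fixed. Origin: locating corner, on the face. x up the slope, away from the bar; y along the bar, down to the side fence; z normal of the face (x rises, y falls, 0.26 rad each). In mm: face x 3 to 130, y -170 to 10, z 0; side fence at y 0 to 10, 50 high. The face is slippery: a slab released flat on it slides by itself to -x and +y into the corner
- channel (a point): middle of the channel floor at its open end (board axes). The channel runs 170 mm along board y to the end stop, 33 mm wide, open above: floor at board z -16, front wall (inner face x -30, 10 thick, top at z 14) and the edge of the face (x 3, top z 0)
- strap (a point): middle of the top of the yellow strap that bridges the last 28 mm of the channel at the end stop; strap 6 mm thick, underside at board z 47, so the bar can only slide under it along y. The bar stays where it is pushed (friction about 0.4), it does not slide by itself; if it is knocked back along the channel, push its free end
- bar_home (a point): where the bar's origin is when it is fully home, long axis along board y; the bar then stands 44 mm above the face
- slab_home (a point): where the origin of the lowest slab is when it is home in the corner, long axis along board y; each slab above is 12 mm higher along board z
- bar: black graphite stop bar, 150 x 30 x 60 mm, about 0.5 kg, standing on its 150 x 30 mm narrow side. Origin: centre of its underside; x along its 150 mm length, y across its 30 mm thickness, z up
- slab1: coloured glass slab (blue), 110 x 66 x 12 mm, about 0.21 kg, slippery; lies flat on the bench at the start, or is absent from this job. Origin: centre of its underside; x along the 110 mm length, y along the 66 mm width, z up
- slab2: coloured glass slab (red), 110 x 66 x 12 mm, about 0.21 kg, slippery; lies flat on the bench at the start, or is absent from this job. Origin: centre of its underside; x along the 110 mm length, y along the 66 mm width, z up
- slab3: coloured glass slab (green), 110 x 66 x 12 mm, about 0.21 kg, slippery; lies flat on the bench at the start, or is absent from this job. Origin: centre of its underside; x along the 110 mm length, y along the 66 mm width, z up
- slab4: coloured glass slab (amber), 110 x 66 x 12 mm, about 0.21 kg, slippery; lies flat on the bench at the start, or is absent from this job. Origin: centre of its underside; x along the 110 mm length, y along the 66 mm width, z up
- shield: cream heat shield, a stiff panel 10 mm thick (x), 110 wide (y), 140 tall (z), about 0.2 kg; stands upright in the rack at the start. Origin: centre of its lower edge
- rack: fixed wooden rack with one slot, 13 mm wide (x) and open above and at its ends, in which the shield stands: slot floor 8 mm above the bench, slot walls up to 48 mm above the bench. Origin: centre of its underside, on the bench; y along the slot, z up
- rest: fixed steel rest for the shield. Origin: centre of its underside, on the bench. In its frame, mm: base plate 95 (x) by 130 (y), top at z 8; lip along y, inner face at x 25, top at z 22; red rail on two posts across from it. The shield's foot stands on the plate just behind the lip, its width along y, and its top leans to -x on the rail, about 0.34 rad from upright
- rail (a point): middle of the red rail's face towards the lip: at x -15 in the rest's frame; rail 120 long, from z 76 to 90
- rod_jar: glass jar of glass rods, 60 mm across, jar 90 and rods about 180 mm tall; origin at the centre of its underside. To be left standing

How it is judged:
By the outcome, as a careful person would: the job done as asked, in the order asked, and still so for the second after the job is handed in, with the robot touching nothing.
Of slab1, slab2, slab3, slab4 only 2 to 4 are there at a start; the rules pass over those that are not, and their reading is None.
At some moment in a run one of bar may be knocked a few centimetres aside while the robot is not near it.
It also fails if it takes over 210 s, if anything falls off the work surface, if the arm or the gripper's body presses on something with over 40 N, if the wrist force passes 120 N, or if a joint passes its speed limit or range.

ROBOT

A 6-joint arm with a two-finger parallel gripper is mounted at the origin on the work surface. World frame = base frame: x ahead of the robot, y to its left, z up, the work surface at z = 0. Lengths are in m, angles in rad, forces in N, time in s.
With the tool pointing down it reaches from about 0.275 to 0.825 m from the base axis. Payload 5.2 kg.
Tool frame: the origin (TCP) lies on the centre line of the jaws, within the pads' length; the fingertips stand 25 mm ahead of it and the grasp point (between the pads) lies 6 mm ahead of it; z points along the fingers, y is the line along which they close (so a half turn about z gives the same grasp; the last joint's range is limited). The gripper opens to 93 mm and grips with 3 to 60 N. Pads are 15 mm wide; open, the fingers measure 128 mm over their backs; the gripper's body (75 mm by 188 mm) begins 65 mm behind the grasp point.
Start: joints at [-1.348, 0.259, 1.535, -0, 1.348, -0.203], TCP at [0.227, -0.501, 0.244] pointing down, gripper open.
Joint ranges: [-3.14, 3.14], [-0.91, 2.08], [0.19, 2.58], [-1.22, 4.36], [0.22, 2.71], [-3.12, 3.12]. Speed limits (rad/s): [2.57, 2.57, 3.14, 3.14, 3.14, 3.14].

INTERFACE

Orientations are given as a unit quaternion [x, y, z, w].
In Python, from workcell import ctrl, ticket, snapshot, camera_model gives the robot as it stands (ctrl), with the cameras as plain functions and the job (ticket). Calls block until the motion is done:
- ctrl.reach(position, orientation): joint-space move of the TCP to a pose.
- ctrl.movel(position, rotation=None, vel=0.15, guard=None): straight line of the TCP; rotation=None keeps the orientation; vel is the mean speed in m/s. With guard (N) it stops when the force on the tool has changed by that much, and returns True; else False.
- ctrl.set_joints(angles): joint-space move.
- ctrl.open() and ctrl.clamp(newtons=None): open the fingers fully, or close them until they stop; newtons is the grip in N (None keeps the last).
- ctrl.dwell(seconds).
- ctrl.inverse_kinematics(position, orientation): joint angles nearest the present ones, or None.
- ctrl.read_state(): the state.
- snapshot(name): name is "scene" or "top" or "wrist"; returns the picture (420x560x3 uint8, red, green, blue); there is no depth.
- camera_model(name): a dict with "K" (3x3 intrinsics, pixels), "R" (3x3) and "t" (3): a world point X has camera coordinates R X + t. Camera axes: x right, y down, z forward; pixel columns grow to the right and rows downward; lengths in m; the calibration is good to about 2 mm. A picture is of the moment at which its call begins: read the wrist's pose just before it. camera_model takes no time and is no camera call; for the wrist camera it gives the pose at the moment of the call.
A pose or a line that the arm cannot do raises ctrl.PlanningError and nothing moves.
- ticket.finish_job(): hands the job in; it is judged then, once.
The state is a dict: "time": time; "joints": joint angles; "qvel": joint speeds; "effort": joint torques, N m; "ee_pos": TCP position; "orientation": TCP orientation; "ft_force": force on the tool from outside, world axes, zero at the start; "wrist_torque": the same for the moment, N m; "finger_gap": finger opening in m; "gripper_force": force on a finger pad.
Only numpy, scipy, OpenCV 4.12 (cv2) and the standard library are available. Lean on these libraries where they do the work, as an engineer would, in place of code of your own. Each camera call takes 0.05 s, during which the arm holds its last target. There are 200 camera calls.

## Working session

There is one attempt and no reset: what is moved stays moved. The work goes in short steps, each a Python script; the robot and the scene stay as the last script left them, time stands still between calls to the robot, and variables do not carry over. Pictures are saved under pics/ and viewed, at most 14 in all, crops included, and the job is handed in when it is done.

```bash
mkdir -p pics; ls
python3 - <<'E'
from workcell import ctrl, ticket, snapshot, camera_model
import cv2,numpy as np
for n in("scene","top","wrist"):
    cv2.imwrite(f"pics/{n}0.png",snapshot(n)[:,:,::-1]); m=camera_model(n)
    print(n,np.round(m["K"],1).tolist(),np.round(m["R"],3).tolist(),np.round(m["t"],3), np.round(-m["R"].T@m["t"],3))
E
```

```text
pics
workcell.py
scene [[471.9, 0.0, 280.4], [0.0, 471.9, 212.8], [0.0, 0.0, 1.0]] [[-0.013, 1.0, -0.01], [0.836, 0.006, -0.549], [-0.549, -0.015, -0.836]] [ 0.031 -0.389  1.483] [ 1.139 -0.007  1.026]
top [[486.7, 0.0, 280.2], [0.0, 486.7, 211.5], [0.0, 0.0, 1.0]] [[-0.006, -1.0, -0.021], [-0.996, 0.008, -0.088], [0.088, 0.021, -0.996]] [-0.008  0.555  1.172] [ 0.45  -0.036  1.216]
wrist [[363.2, 0.0, 280.1], [0.0, 363.2, 210.6], [0.0, 0.0, 1.0]] [[0.413, -0.911, -0.002], [-0.884, -0.401, 0.241], [-0.22, -0.098, -0.97]] [-0.549 -0.029  0.389] [ 0.287 -0.473  0.383]
```

View pics/scene0.png

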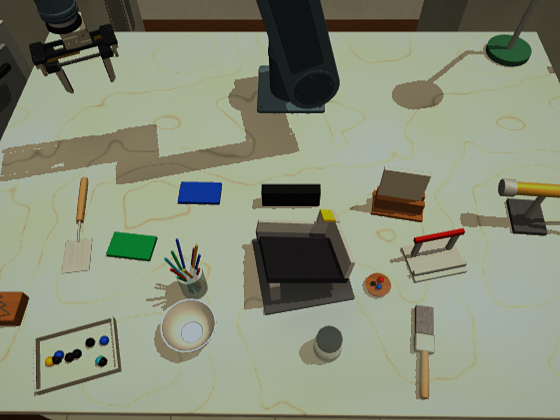

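View pics/top0.png

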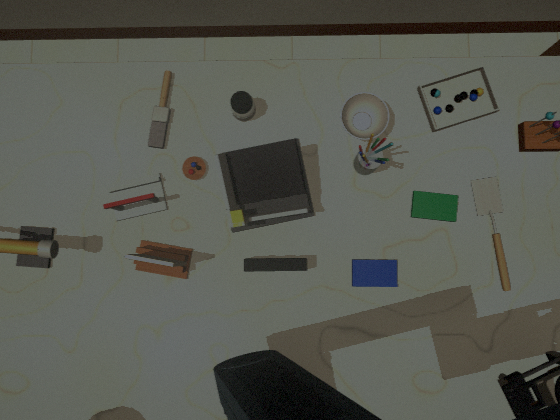

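The scene has only the blue and green slabs. In the top view:
- blue (375,273), green (435,206), bar (276,264)
- board (265,185), with the yellow strap at (237,217)
- rack and shield (162,258), rest (138,197), jar (372,160)

Next I'll take closer wrist views.

```bash
cat > h.py <<'E'
from workcell import ctrl, ticket, snapshot, camera_model
import cv2, numpy as np
from scipy.spatial.transform import Rotation as Ro
def rot(x,z):
    x=np.array(x,float);z=np.array(z,float);z/=np.linalg.norm(z);x-=z*(x@z);x/=np.linalg.norm(x)
    return Ro.from_matrix(np.c_[x,np.cross(z,x),z]).as_quat()
def down(a): return rot([np.cos(a),np.sin(a),0],[0,0,-1])
def ray(m,p):
    d=m["R"].T@np.linalg.solve(m["K"],[p[0],p[1],1]); return -m["R"].T@m["t"], d/np.linalg.norm(d)
def onz(m,p,z):
    o,d=ray(m,p); return o+d*(z-o[2])/d[2]
def tri(ms,ps):
    A=np.zeros((3,3));b=np.zeros(3);L=[]
    for m,p in zip(ms,ps):
        o,d=ray(m,p);P=np.eye(3)-np.outer(d,d);A+=P;b+=P@o;L.append((o,P))
    X=np.linalg.solve(A,b); return X, max(np.linalg.norm(P@(X-o)) for o,P in L)
def shot(n,f):
    m=camera_model(n); im=snapshot(n)
    cv2.imwrite(f"pics/{f}.png",im[:,:,::-1]); np.savez(f"pics/{f}.npz",**{k:m[k] for k in "KRt"}); return im,m
def load(f):
    z=np.load(f"pics/{f}.npz"); return cv2.imread(f"pics/{f}.png")[:,:,::-1],{k:z[k] for k in "KRt"}
E
python3 - <<'E'
from h import *
m=camera_model("top")
for n,p,z in [("blue",(375,273),.012),("green",(435,206),.012),("bar",(276,264),.06),("strap",(237,217),.08),("board",(265,185),.05),("rack",(162,258),.05),("rest",(138,197),.01),("jar",(372,160),.05)]:
    print(n,np.round(onz(m,p,z),3))
s=ctrl.read_state(); print(Ro.from_quat(s["orientation"]).as_matrix().round(2).tolist(),s["time"])
for i,(p,a) in enumerate([((.40,.18,.36),0),((.40,.0,.36),0),((.44,.18,.36),np.pi/2),((.4,-.2,.3),0)]):
    try:
        ctrl.reach(p,down(a)); shot("wrist",f"w{i}"); s=ctrl.read_state(); print(i,s["time"],s["joints"].__repr__(),np.round(-camera_model("wrist")["R"].T@camera_model("wrist")["t"],3))
    except ctrl.PlanningError as e: print(i,e)
E
```

```text
blue [ 0.403 -0.242  0.012]
green [ 0.567 -0.393  0.012]
bar [ 0.427 -0.001  0.06 ]
strap [0.538 0.089 0.08 ]
board [0.617 0.025 0.05 ]
rack [0.443 0.272 0.05 ]
rest [0.596 0.346 0.01 ]
jar [ 0.676 -0.235  0.05 ]
[[0.91, 0.41, -0.0], [0.41, -0.91, 0.0], [0.0, -0.0, -1.0]] 0.15
0 2.725 array([ 1.66259604e-01, -3.87781676e-03,  1.56114278e+00, -1.56275045e-04,
        1.58469097e+00,  1.73810057e+00]) [0.466 0.18  0.5  ]
1 3.525 array([-2.79324651e-01, -7.96580194e-02,  1.63236354e+00,  7.85212407e-04,
        1.58885588e+00,  1.29130414e+00]) [0.466 0.001 0.5  ]
2 4.6333 array([ 1.53417427e-01,  6.61937650e-02,  1.48783385e+00, -2.59025582e-04,
        1.58756087e+00,  1.54474305e-01]) [0.44  0.246 0.5  ]
3 6.125 array([-7.12472889e-01,  3.42455744e-02,  1.66355325e+00,  3.50046627e-04,
        1.44333017e+00,  8.56487865e-01]) [ 0.466 -0.199  0.44 ]
```

View pics/w0.png

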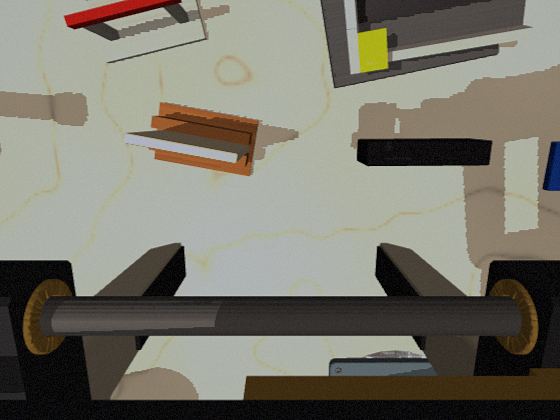

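View pics/w1.png

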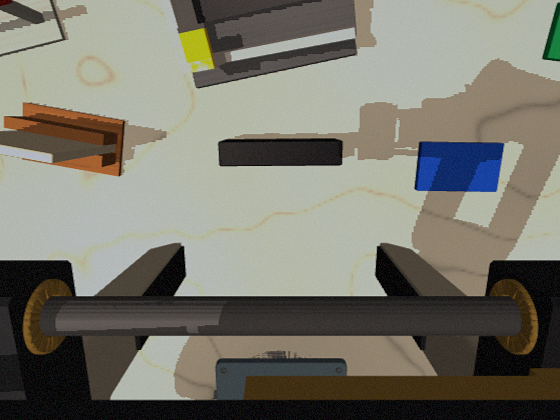

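w0 and w1 show the bar at (425,152) in w0, the shield's lit top strip from (127,140) to (240,158), the strap at (372,50), and the channel floor as the bright strip running to its right. I need closer views of the board and the rest.

Run:
```python
from h import *
for i,(p,a) in enumerate([((.50,.03,.34),0),((.50,-.07,.34),0),((.48,.32,.34),0),((.48,.22,.34),0)]):
    try:
        ctrl.reach(p,down(a)); ctrl.dwell(.2); shot("wrist",f"v{i}"); print(i,ctrl.read_state()["time"])
    except ctrl.PlanningError as e: print(i,e)
a=cv2.imread("pics/v0.png")[:260];b=cv2.imread("pics/v1.png")[:260]
cv2.imwrite("pics/v01.png",cv2.resize(np.vstack([a,b]),(624,580)))
a=cv2.imread("pics/v2.png")[:260];b=cv2.imread("pics/v3.png")[:260]
cv2.imwrite("pics/v23.png",np.vstack([a,b]))
cv2.imwrite("pics/v0c.png",cv2.resize(cv2.imread("pics/v0.png")[:265,130:480],None,fx=2.2,fy=2.2,interpolation=cv2.INTER_CUBIC))
```

```text
0 7.375
1 8.1083
2 9.8083
3 10.5417
```

View pics/v0c.png

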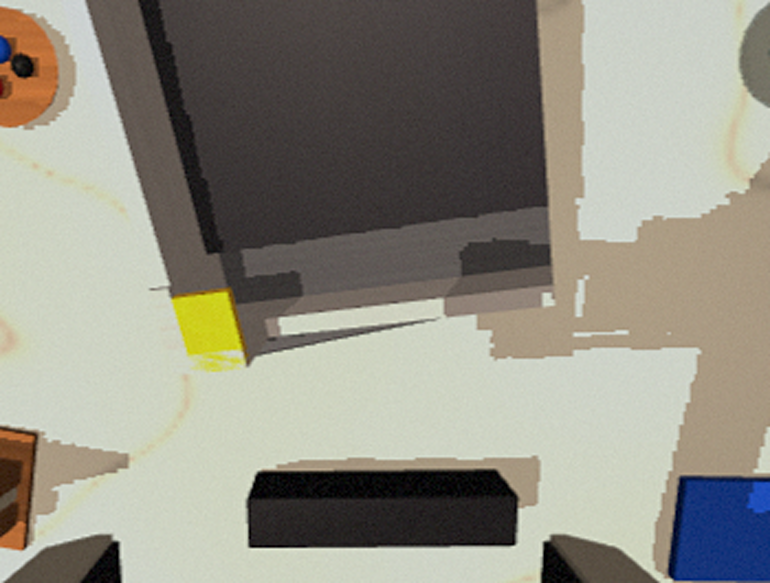

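View pics/v23.png

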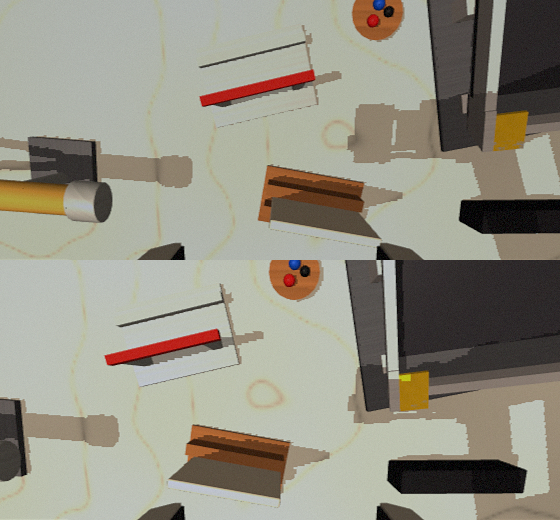

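The strap corners in v0c are at (172,297), (232,290) and (243,352). The face edge ends at (548,207), and the front wall's right end is at (550,265)/(553,290). In v23 the rest's lip is on the far side, the red rail on the robot's side, and the shield stands in the rack. I'll add two oblique views of the board for a good baseline.

Run:
```python
from h import *
def look(T,z,x,d,f):
    z=np.array(z,float)/np.linalg.norm(z); q=rot(x,z); x=Ro.from_quat(q).as_matrix()[:,0]
    p=np.array(T)-d*z+.139*z-.066*x
    try: ctrl.reach(p,q); ctrl.dwell(.2); shot("wrist",f); print(f,p.round(3),ctrl.read_state()["time"])
    except ctrl.PlanningError as e: print(f,p.round(3),e)
look((.55,.03,.07),(.6,0,-.8),(.8,0,.6),.38,"o0")
look((.57,.0,.07),(0.1,.6,-.8),(0,.8,.6),.38,"o1")
look((.55,.28,.07),(.45,.45,-.8),(.8,0.2,.6),.42,"o2")
for f in("o0","o1","v1"):
    im=cv2.imread(f"pics/{f}.png")[:265]
    if f=="v1": im=im[:,20:400]
    cv2.imwrite(f"pics/{f}c.png",cv2.resize(im,(800,int(800*265/im.shape[1])),interpolation=cv2.INTER_CUBIC))
```

```text
o0 [0.353 0.03  0.223] 11.8167
o1 [ 0.546 -0.197  0.222] 13.45
o2 [0.374 0.143 0.253] 15.1167
```

View pics/o0c.png

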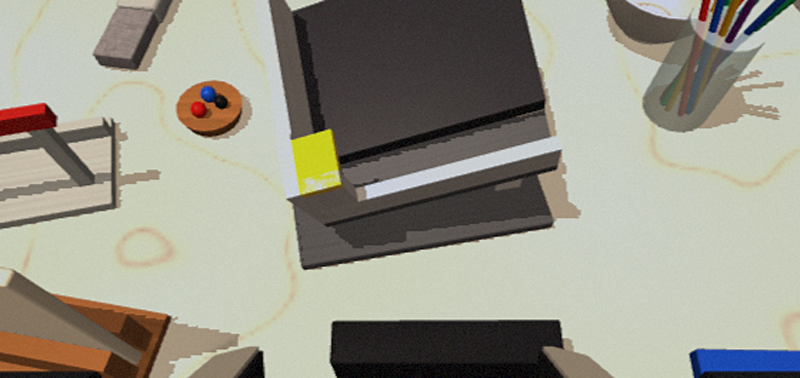

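View pics/o1c.png

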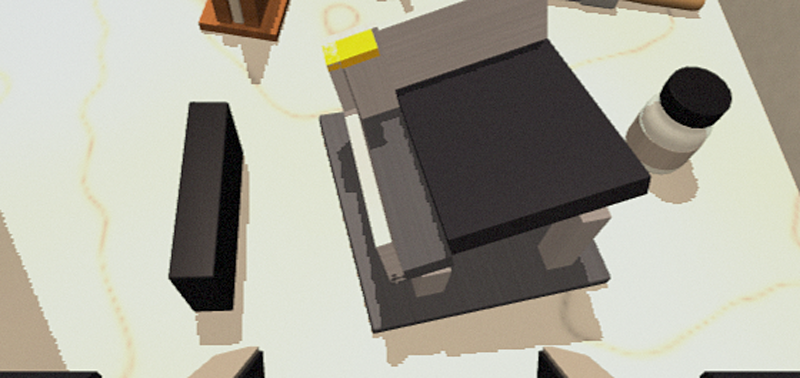

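o0c and o1c show the board clearly. In o1c the face corners are at about (454,240), (649,178), (547,42) and (398,92), and the wall top ends near (377,250). In o0c the wall-top ends are at (557,139)/(560,150). Next I'll fit the board pose to these points.

```bash
cat > fit.py <<'E'
from h import *
from scipy.optimize import least_squares
s=1/1.42857
obs=[("o0",(3,-170,0),(544*s,101*s)),("o0",(-30,-170,14),(557*s,139*s)),("o0",(-40,-170,14),(560*s,150*s)),
("o1",(3,-170,0),(454*s,240*s)),("o1",(130,-170,0),(649*s,178*s)),("o1",(130,0,0),(547*s,42*s)),("o1",(3,0,0),(398*s,92*s)),
("v0",(3,-170,0),(379.1,94.1)),("v0",(3,0,0),(230.9,114.5)),("v0",(-30,-170,14),(380,120.5)),("v0",(-40,-170,14),(381.4,131.8)),("o1",(-40,-170,14),(377*s,250*s))]
M={f:load(f)[1] for f in("o0","o1","v0","v1","v3","w0")}
def proj(m,X): c=m["R"]@X+m["t"]; c=m["K"]@c; return c[:2]/c[2]
def res(p):
    R=Ro.from_rotvec(p[:3]).as_matrix()
    return np.concatenate([proj(M[f],R@np.array(b)/1e3+p[3:])-np.array(u) for f,b,u in obs])
r=least_squares(res,[-.26,-.26,.15,.54,.09,.06],loss="soft_l1")
R=Ro.from_rotvec(r.x[:3]).as_matrix();t=r.x[3:]
if __name__=="__main__":
    for o,e in zip(obs,res(r.x).reshape(-1,2)): print(o[0],o[1],e.round(1))
    print(R.round(4).tolist(),t.round(4),"slopes",np.arcsin(R[2]).round(3),"yaw",np.arctan2(R[1,0],R[0,0]),np.arctan2(-R[0,1],R[1,1]))
    print("tri", [np.r_[tri([M[f] for f,b,u in obs if b==B],[u for f,b,u in obs if b==B])[0]-(R@np.array(B)/1e3+t)].round(4) for B in[(3,-170,0),(3,0,0),(-40,-170,14)]])
    for f in("o0","v0","v3","o1"):
        im=load(f)[0];hsv=cv2.cvtColor(np.ascontiguousarray(im),cv2.COLOR_RGB2HSV)
        k=cv2.inRange(hsv,(20,150,90),(35,255,255)); n,l,st,c=cv2.connectedComponentsWithStats(k)
        i=[j for j in range(1,n) if st[j,4]>150]; print(f,[(st[j].tolist(),c[j].round(1).tolist()) for j in i],"pred",[proj(M[f],R@np.array(b)/1e3+t).round(1).tolist() for b in[(-40,0,53),(-40,-28,53),(3,-28,53),(3,0,53),(-18.5,-14,53)]])
E
python3 fit.py
```

```text
o0 (3, -170, 0) [-0.  -0.4]
o0 (-30, -170, 14) [-0.4 -2. ]
o0 (-40, -170, 14) [-0.1  0.1]
o1 (3, -170, 0) [-3.2  2.1]
o1 (130, -170, 0) [0.9 0.3]
o1 (130, 0, 0) [-0.1 -0.3]
o1 (3, 0, 0) [-1.6  1.3]
v0 (3, -170, 0) [-0.9 -3.1]
v0 (3, 0, 0) [-6.8 -0.5]
v0 (-30, -170, 14) [0.6 6.5]
v0 (-40, -170, 14) [-0.2  4.5]
o1 (-40, -170, 14) [0.7 0.1]
[[0.9465, -0.1261, -0.2971], [0.1926, 0.9594, 0.2062], [0.259, -0.2524, 0.9323]] [0.5698 0.0919 0.0506] slopes [ 0.262 -0.255  1.201] yaw 0.2007125435566786 0.13069998813599
tri [array([-0.0008,  0.0001,  0.0021]), array([-0.0001, -0.0094,  0.0116]), array([ 0.0017, -0.0001, -0.0012])]
o0 [([204, 90, 36, 48, 988], [220.7, 110.9])] pred [[210.9, 137.9], [239.1, 130.3], [231.0, 86.9], [203.4, 95.0], [221.0, 112.4]]
v0 [([208, 131, 33, 37, 764], [224.5, 146.8])] pred [[218.4, 167.7], [242.6, 165.2], [232.1, 125.7], [206.7, 129.2], [225.0, 147.5]]
v3 [([399, 111, 30, 40, 1060], [413.6, 130.3])] pred [[398.6, 149.2], [426.8, 146.3], [426.9, 105.2], [397.1, 109.1], [412.2, 128.1]]
o1 [([227, 21, 39, 29, 622], [247.0, 35.0])] pred [[226.3, 35.6], [229.5, 49.4], [269.8, 35.2], [264.8, 21.9], [247.5, 35.4]]
```

```bash
python3 - <<'E'
s=open('fit.py').read()
s=s.replace('("v0",(3,0,0),(230.9,114.5)),("v0",(-30,-170,14),(380,120.5)),("v0",(-40,-170,14),(381.4,131.8)),','("o0",(-40,-28,53),(239,131)),("v0",(-40,-28,53),(241.5,165)),("v3",(-40,0,53),(399.5,150.5)),("o1",(-40,0,53),(226.5,34)),')
s=s.replace(' for f,b,u in obs])\n',' for f,b,u in obs]+[300*(np.arcsin([R[2,0],-R[2,1]])-.26)])\n',1).replace("res(r.x).reshape","res(r.x)[:-2].reshape").replace("(3,0,0),(-40,-170,14)]])","(-40,-170,14)]])")
open('fit.py','w').write(s)
E
python3 fit.py
python3 - <<'E'
import cv2,numpy as np
from h import *
a=cv2.resize(cv2.imread("pics/o2.png")[:270],(800,386),interpolation=cv2.INTER_CUBIC);cv2.imwrite("pics/o2c.png",a)
# bar, slabs
for f in("w1","w3","w0","v0"):
    im,m=load(f);hsv=cv2.cvtColor(np.ascontiguousarray(im),cv2.COLOR_RGB2HSV)
    for n,lo,hi in(("blue",(105,150,60),(130,255,255)),("green",(45,120,50),(75,255,255)),("red",(0,190,60),(4,255,255)),("amber",(12,200,90),(22,255,255))):
        k=cv2.inRange(hsv,lo,hi);k[250:]=0
        for c in cv2.findContours(k,0,2)[0]:
            if cv2.contourArea(c)>300: r=cv2.minAreaRect(np.array([onz(m,p[0],.012)[:2]*1000 for p in c.astype(float)],np.float32)); print(f,n,np.round(r[0]),np.round(r[1]),r[2])
    v=hsv[:,:,2]; k=cv2.inRange(v,0,45);k[230:]=0
    for c in cv2.findContours(k,0,2)[0]:
        if cv2.contourArea(c)>800: print(f,"dark",cv2.boundingRect(c),cv2.contourArea(c))
E
```

```text
o0 (3, -170, 0) [ 0.4 -0.4]
o0 (-30, -170, 14) [-0.1 -1.9]
o0 (-40, -170, 14) [0.1 0.3]
o1 (3, -170, 0) [-4.3  1.5]
o1 (130, -170, 0) [0.6 0.1]
o1 (130, 0, 0) [-0.  -0.2]
o1 (3, 0, 0) [-1.8  0.9]
v0 (3, -170, 0) [-0.7 -1.9]
o0 (-40, -28, 53) [-0.5 -0.8]
v0 (-40, -28, 53) [0.6 0.6]
v3 (-40, 0, 53) [-1.1 -1. ]
o1 (-40, 0, 53) [-0.5  0.8]
o1 (-40, -170, 14) [-0.6 -0.8]
[[0.9479, -0.1208, -0.2949], [0.188, 0.9592, 0.2114], [0.2573, -0.2558, 0.9319]] [0.5695 0.0919 0.0512] slopes [ 0.26  -0.259  1.2  ] yaw 0.19581724179573112 0.12530199662495026
tri [array([0.0004, 0.0001, 0.0009]), array([ 0.0007, -0.0003, -0.0007])]
o0 [([204, 90, 36, 48, 988], [220.7, 110.9])] pred [[210.3, 137.7], [238.5, 130.2], [230.6, 86.7], [203.0, 94.8], [220.5, 112.2]]
v0 [([208, 131, 33, 37, 764], [224.5, 146.8])] pred [[217.8, 168.0], [242.1, 165.6], [231.7, 126.0], [206.3, 129.4], [224.5, 147.8]]
v3 [([399, 111, 30, 40, 1060], [413.6, 130.3])] pred [[398.4, 149.5], [426.6, 146.7], [426.9, 105.5], [397.0, 109.3], [412.1, 128.3]]
o1 [([227, 21, 39, 29, 622], [247.0, 35.0])] pred [[226.0, 34.8], [229.1, 48.5], [269.5, 34.4], [264.7, 21.2], [247.2, 34.6]]
w1 blue [ 405. -239.] [112.  65.] 89.00753784179688
w1 green [ 570. -334.] [65. 18.] 10.413736343383789
w1 dark (219, 139, 123, 27) 2623.0
w3 blue [ 405. -241.] [108.  65.] 89.09748840332031
w3 green [ 565. -391.] [111.  64.] 83.50759887695312
w0 blue [ 405. -188.] [66. 15.] 10.478900909423828
w0 red [598. 376.] [ 13. 135.] 11.550535202026367
w0 dark (357, 139, 135, 27) 3331.0
v0 blue [ 417. -239.] [110.  45.] 89.88121032714844
v0 red [592. 351.] [14. 53.] 11.940034866333008
v0 dark (243, 214, 122, 16) 1657.5
v0 dark (193, 0, 39, 115) 803.5
```

View pics/o2c.png

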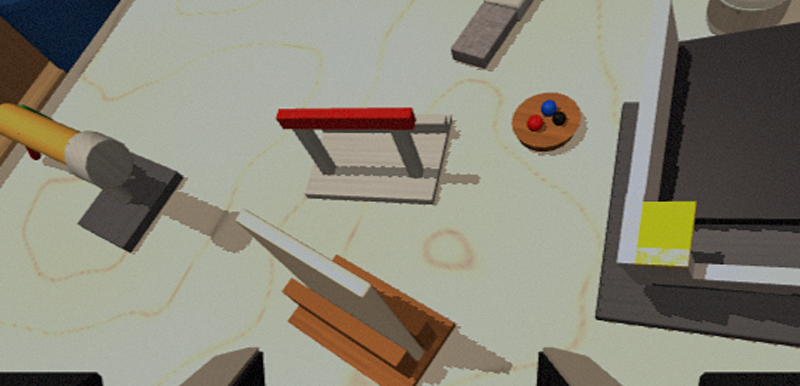

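Board pose is confirmed: slopes are 0.26 and residuals are about 1 px. Slabs: blue at (0.405,-0.240), green at (0.565,-0.391), with sizes matching. o2c shows the rest with its rail from (278,115) to (413,118), and the shield's top edge from (240,212) to (370,290). Next I'll measure the bar, rest and shield.

```bash
python3 - <<'E'
from h import *
def edge(k,m,z,top=True,trim=.1):
    c=np.where(k.any(0))[0]; n=int(len(c)*trim)+1; c=c[n:-n]
    v=[(np.where(k[:,u])[0][0]-.5 if top else np.where(k[:,u])[0][-1]+.5) for u in c]
    P=np.array([onz(m,(u,y),z)[:2] for u,y in zip(c,v)],np.float32)
    vx,vy,x,y=cv2.fitLine(P,cv2.DIST_HUBER,0,.001,.001).ravel()
    return np.array([x,y]),np.array([vx,vy])*np.sign(vy)
def big(k):
    n,l,s,c=cv2.connectedComponentsWithStats(k); i=1+s[1:,4].argmax(); return l==i
for f in("w0","w1","v3","v2"):
    im,m=load(f);k=cv2.inRange(cv2.cvtColor(np.ascontiguousarray(im),cv2.COLOR_RGB2HSV)[:,:,2],0,42);k[245:]=0
    if f=="w0": k[:130]=0;k[:,:340]=0
    if f=="w1": k[:130]=0
    if f[0]=="v": k[:190]=0; k[:,:385]=0
    b=big(k); c=np.where(b.any(0))[0]
    e,d=edge(b,m,.06,False); g,d2=edge(b,m,0,True)
    nrm=np.array([d[1],-d[0]]); nrm*=np.sign(nrm[0])
    # ends: columns of bottom rows at z=.06
    lo=np.where(b.any(1))[0][-1]-2; cc=np.where(b[lo])[0]
    A=onz(m,(cc[0]-.5,lo),.06)[:2];B=onz(m,(cc[-1]+.5,lo),.06)[:2]
    print(f,"bar edge",e.round(4),"yaw",np.arctan2(-d[0],d[1]).round(4),"width",((g-e)@nrm).round(4),"ends",A.round(4),B.round(4))
for f in("w0","v2","v3"):
    im,m=load(f);k=cv2.inRange(cv2.cvtColor(np.ascontiguousarray(im),cv2.COLOR_RGB2HSV),(0,170,50),(5,255,255));k[250:]=0
    b=big(k); e,d=edge(b,m,.09); c=np.where(b.any(0))[0]
    u0,u1=c[0],c[-1]; P=[onz(m,(u-.5+(u==u1),np.where(b[:,u])[0][0]),.09)[:2] for u in(u0,u1)]
    print(f,"rail",e.round(4),"yaw",np.arctan2(-d[0],d[1]).round(4),np.round(P,4).tolist(),np.mean(P,0).round(4))
s=1/1.42857
for f,ps in(("o2",[(243,210),(236,218),(372,283),(363,297)]),("w0",[(127,135),(129,147),(248,152),(240,163)])):
    m=load(f)[1]; k=s if f[0]=="o" else 1
    P=np.array([onz(m,(u*k,v*k),.148)[:2] for u,v in ps]); print(f,P.round(4).tolist(),P.mean(0).round(4))
E
python3 - <<'E'
import cv2,numpy as np
a=cv2.imread("pics/v3.png")[150:250,150:310];b=cv2.imread("pics/w0.png")[90:190,110:270];c=cv2.imread("pics/v3.png")[0:140,90:260]
g=lambda x,f:cv2.resize(x,None,fx=f,fy=f,interpolation=cv2.INTER_CUBIC)
A=np.hstack([g(a,2.5),g(b,2.5)]);C=g(c,2);C=cv2.copyMakeBorder(C,0,0,0,800-C.shape[1],0)
cv2.imwrite("pics/sh.png",np.vstack([A,C]))
E
```

```text
w0 bar edge [0.4134 0.0054] yaw 0.0121 width 0.0285 ends [0.4159 0.0799] [ 0.4158 -0.0724]
w1 bar edge [0.4135 0.0006] yaw 0.0126 width 0.0284 ends [0.416  0.0738] [ 0.4158 -0.0737]
v3 bar edge [0.4144 0.0005] yaw 0.0013 width 0.0273 ends [0.4175 0.0792] [ 0.4177 -0.0717]
v2 bar edge [0.4142 0.0433] yaw -0.0018 width 0.0279 ends [0.4162 0.0805] [ 0.416  -0.0187]
w0 rail [0.5817 0.3418] yaw 0.1437 [[0.57, 0.4016], [0.5847, 0.2816]] [0.5774 0.3416]
v2 rail [0.5838 0.3424] yaw 0.2192 [[0.5698, 0.4016], [0.59, 0.2839]] [0.5799 0.3428]
v3 rail [0.584  0.3408] yaw 0.2202 [[0.5698, 0.4013], [0.5865, 0.2817]] [0.5782 0.3415]
o2 [[0.4529, 0.3256], [0.4463, 0.3273], [0.435, 0.2195], [0.4257, 0.2207]] [0.44   0.2733]
w0 [[0.4527, 0.3248], [0.4414, 0.324], [0.4366, 0.2103], [0.4261, 0.2183]] [0.4392 0.2694]
```

View pics/sh.png

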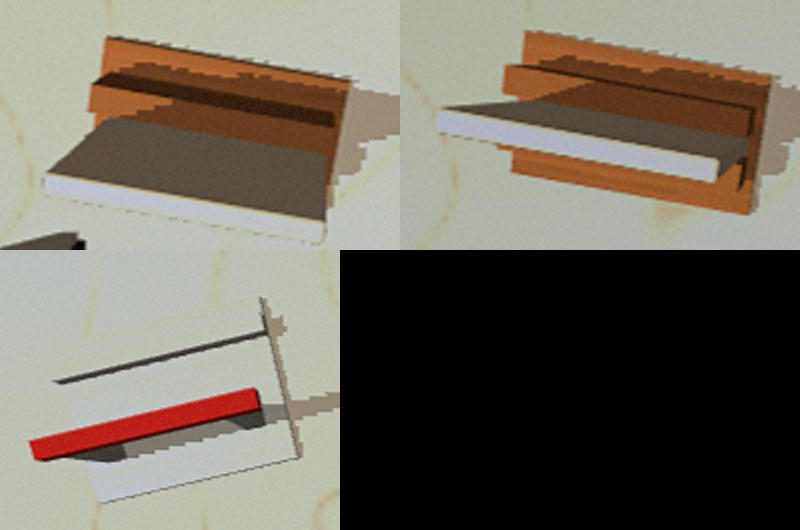

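Run:
```python
from h import *
m=load("v3")[1]; P=np.array([onz(m,(150+u/2.5,150+v/2.5),.148)[:2] for u,v in[(45,172),(45,193),(327,222),(325,243)]]);print(P.round(4).tolist(),P.mean(0))
d=P[:2].mean(0)-P[2:].mean(0);print(np.linalg.norm(d),np.arctan2(-d[0],d[1]))
n=load("w0")[1]; P=np.array([onz(n,(110+u/2.5,90+v/2.5),.148)[:2] for u,v in[(38,109),(40,132),(318,157),(314,181)]]);print(P.round(4).tolist(),P.mean(0))
d=P[:2].mean(0)-P[2:].mean(0);print(np.linalg.norm(d),np.arctan2(-d[0],d[1]))
c,s=np.cos(.22),np.sin(.22); O=np.array([.584,.3412])+.015*np.array([c,s]);print("rest",O)
for z in(.008,.022):
    X=onz(m,(170,53),z)[:2]-O; print("lip rest x",X@[c,s],X@[-s,c])
from fit import R,t
def bp(x,y,z): return R@np.array([x,y,z])/1e3+t
print("home",bp(-15,-75,-16))
X0=np.array([.4287,.0015,.06])
qa={}
for sg in(1,-1):
    q0=rot([0,sg,0],[0,0,-1]); q1=rot(sg*R[:,1],-R[:,2])
    for nm,p,q in(("pre",X0+[0,0,.1],q0),("pick",X0,q0),("hi",bp(-10,-112,80+44),q1),("ins",bp(-15,-112,44),q1),("push",bp(-15,-70,44),q1)):
        j=ctrl.inverse_kinematics(p,q); print(sg,nm,p.round(3),None if j is None else np.round(j,2))
```

```text
[[0.4552, 0.3272], [0.4469, 0.3278], [0.4354, 0.2203], [0.4269, 0.221]] [0.44109796 0.27407451]
0.1086522651778187 -0.18404175461938124
[[0.454, 0.3264], [0.4454, 0.3265], [0.4358, 0.2207], [0.4266, 0.2225]] [0.44044508 0.27402746]
0.10641699068029363 -0.17401593488844497
rest [0.59863846 0.34447344]
lip rest x 0.027505712850515278 0.003923566078983915
lip rest x 0.024364889539787396 0.0005748222751087951
home [0.56909683 0.013778   0.05162445]
1 pre [0.429 0.002 0.16 ] [-0.26  0.12  1.93 -0.    1.09 -0.26]
1 pick [0.429 0.002 0.06 ] [-0.26  0.27  2.05 -0.    0.82 -0.26]
1 hi [0.537 0.009 0.193] [-0.07  0.14  1.89 -0.26  0.82 -0.08]
1 ins [ 0.556 -0.009  0.117] [-0.11  0.26  1.94 -0.31  0.63 -0.04]
1 push [0.551 0.031 0.106] [-0.02  0.28  1.95 -0.36  0.63  0.09]
-1 pre [0.429 0.002 0.16 ] [-0.26  0.12  1.93 -0.    1.09  2.88]
-1 pick [0.429 0.002 0.06 ] [-0.26  0.27  2.05 -0.    0.82  2.88]
-1 hi [0.537 0.009 0.193] [-0.07  0.14  1.89 -0.26  0.82  3.06]
-1 ins [ 0.556 -0.009  0.117] [-0.11  0.26  1.94 -0.31  0.63  3.1 ]
-1 push [0.551 0.031 0.106] [-0.02  0.28  1.95 -0.36  0.63 -3.06]
```

Measurements agree with the given sizes. Now I'll pick up the bar, feel for the front wall, insert the bar and slide it in.

```bash
cat >> h.py <<'E'
from fit import R as BR,t as Bt
def bp(x,y,z): return BR@np.array([x,y,z])/1e3+Bt
def inb(p=None): return (BR.T@((ctrl.read_state()["ee_pos"] if p is None else p)-Bt)*1e3).round(1)
E
sed -i 's/^from h import \*/import h\nfrom h import load,np,cv2,Ro,tri/' fit.py
sed -i 's/^import h$//; s/^from h import load,np,cv2,Ro,tri/import cv2,numpy as np\nfrom scipy.spatial.transform import Rotation as Ro\ndef load(f):\n    z=np.load(f"pics\/{f}.npz"); return cv2.imread(f"pics\/{f}.png")[:,:,::-1],{k:z[k] for k in "KRt"}/' fit.py
python3 - <<'E'
from h import *
st=lambda s:print(s,inb(),ctrl.read_state()["ft_force"].round(1),round(ctrl.read_state()["finger_gap"],4),round(ctrl.read_state()["time"],1))
X0=np.array([.4287,.0015,.06]); q0=rot([0,1,0],[0,0,-1]); q1=rot(BR[:,1],-BR[:,2])
ctrl.open(); ctrl.reach(X0+[0,0,.12],q0); ctrl.movel(X0+[0,0,.002],vel=.12,guard=10); st("down")
ctrl.clamp(45); st("grip")
ctrl.movel(X0+[0,0,.14],vel=.15); st("lift")
ctrl.reach(bp(-8,-112,120),q1); st("hi")
print(ctrl.movel(bp(-8,-112,66),vel=.08,guard=6)); st("low")
if ctrl.read_state()["finger_gap"]>.02:
    print(ctrl.movel(bp(-24,-112,66),vel=.03,guard=6)); st("wall")
E
```

```text
down [-147.2  -72.9   32.9] [ 0.8 -0.1  0.3] 0.0927 17.2
grip [-147.8  -72.4   32.5] [ 0.1 -0.2  0.1] 0.0294 18.2
lift [-113.2 -107.2  160.4] [ 0.1 -0.2 -5.2] 0.03 19.3
hi [  -9.9 -110.5  118.7] [-0.4  0.3 -4.9] 0.0298 19.8
True
low [  -9.4 -112.1   65.6] [-1.7  1.3  4.5] 0.0301 20.5
True
wall [ -13.7 -111.3   64.7] [ 1.3 -0.7 -5.2] 0.0296 20.7
```

Run:
```python
from h import *
st=lambda s:print(s,inb(),ctrl.read_state()["ft_force"].round(1),(BR.T@ctrl.read_state()["ft_force"]).round(1),round(ctrl.read_state()["time"],1))
st("0"); p=ctrl.read_state()["ee_pos"]; dx,dy,dz=BR.T/1e3
print(ctrl.movel(p-dx*10,vel=.02,guard=5)); st("wall")
im,m=shot("wrist","b0"); cv2.imwrite("pics/b0c.png",cv2.resize(im[:,:,::-1],(700,525)))
```

```text
0 [ -13.7 -111.3   64.7] [ 1.3 -0.7 -5.2] [-0.2  0.5 -5.4] 20.7
True
wall [ -14.  -111.    64.3] [ 3.1  0.4 -3. ] [ 2.2  0.8 -3.7] 21.0
```

View pics/b0c.png

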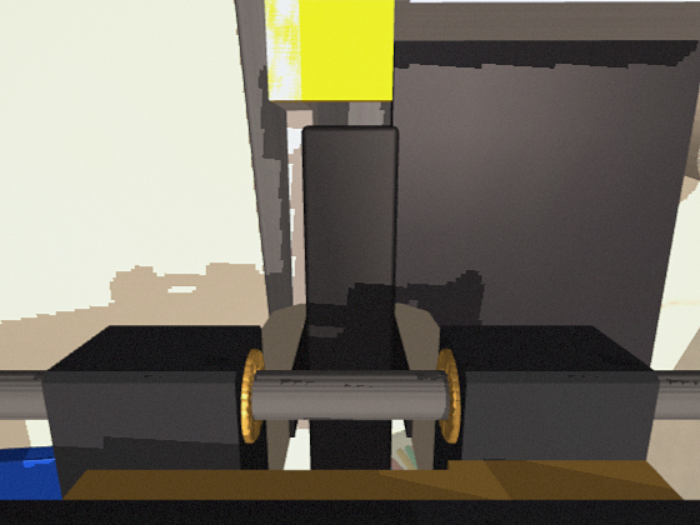

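The b0 view shows the bar aligned over the channel just short of the strap, bar end at (350,127) and strap edge at (330,100). Contact with the front wall came at x of about -14. I'll back off slightly, lower the bar and slide it home.

Run:
```python
from h import *
st=lambda s:print(s,inb(),(BR.T@ctrl.read_state()["ft_force"]).round(1),round(ctrl.read_state()["time"],1))
p=ctrl.read_state()["ee_pos"]; dx,dy,dz=BR.T/1e3
ctrl.movel(p+dx*1.5,vel=.02); st("back"); p=p+dx*1.5
g=ctrl.movel(p-dz*30,vel=.03,guard=7); st(f"low {g}")
if inb()[2]<50:
    p=ctrl.read_state()["ee_pos"]
    g=ctrl.movel(p+dz*0.5+dy*60,vel=.04,guard=14); st(f"slide {g}")
```

```text
back [ -13.6 -110.5   63.6] [-1.4  1.6 -4.2] 21.3
low True [ -12.8 -110.9   49.2] [ 0.7 -0.9  2.2] 21.9
slide True [-13.4 -75.2  49.6] [-0.4 -3.9  2.8] 22.8
```

Run:
```python
from h import *
st=lambda s:print(s,inb(),(BR.T@ctrl.read_state()["ft_force"]).round(1),round(ctrl.read_state()["time"],1))
p=ctrl.read_state()["ee_pos"]; dx,dy,dz=BR.T/1e3; q1=rot(BR[:,1],-BR[:,2])
ctrl.open(); st("open"); ctrl.movel(p+dz*60,vel=.15)
ctrl.clamp(20); ctrl.reach(bp(-13,-185,110),q1); ctrl.movel(bp(-13,-185,51),vel=.12,guard=8); st("behind")
g=ctrl.movel(bp(-13,-140,51),vel=.03,guard=18); st(f"push {g}")
ctrl.movel(bp(-13,-185,51),vel=.1); ctrl.movel(bp(-13,-185,120),vel=.2)
ctrl.open()
# look
q=rot([0,.8,.6],[.1,.6,-.8]); ctrl.reach([.546,-.197,.24],q); ctrl.dwell(.2); shot("wrist","b1")
cv2.imwrite("pics/b1c.png",cv2.resize(cv2.imread("pics/b1.png")[:265],(800,378),interpolation=cv2.INTER_CUBIC)); st("end")
```

```text
open [-13.8 -75.   49.4] [ 0.1 -0.3 -0.4] 23.9
behind [ -12.9 -184.3   51.1] [ 0.1  0.3 -0.4] 27.1
push True [ -12.2 -160.5   51.2] [ 0.8 -2.2  1.6] 28.0
end [ -27.2 -320.3  122.9] [-0.5 -0.3 -0. ] 31.5
```

View pics/b1c.png

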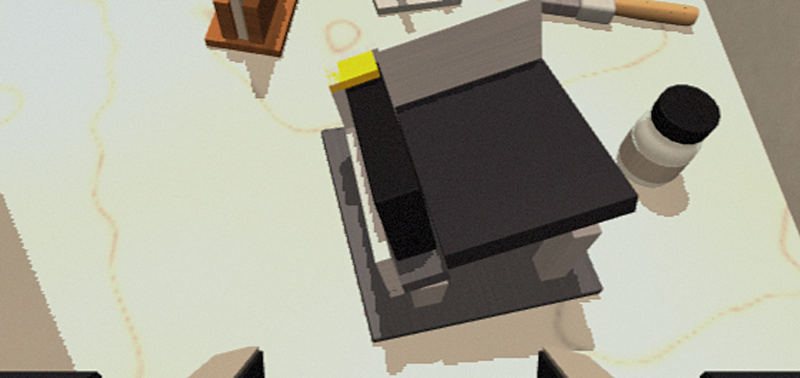

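b1 shows the bar under the strap; its near top edge runs from (381,204) to (417,189). I'll compare that with the projected home position.

Run:
```python
from h import *
from fit import proj
m=load("b1")[1]
for x,y,z in[(-30,-150,44),(0,-150,44),(3,-170,0),(130,-170,0),(130,0,0),(0,-28,44),(-40,-28,53)]: print((x,y,z),(proj(m,bp(x,y,z))*1.42857).round(1), (proj(m,bp(x,y-3,z+2.5))*1.42857).round(1))
```

```text
(-30, -150, 44) [372.5 205.1] [372.2 205.5]
(0, -150, 44) [419.6 189.9] [419.8 190.2]
(3, -170, 0) [444.3 257.5] [444.8 258.5]
(130, -170, 0) [637.2 197.4] [639.9 197.7]
(130, 0, 0) [541.5  61.1] [542.7  60.1]
(0, -28, 44) [384.2  82.8] [384.  82.]
(-40, -28, 53) [329.4  89.6] [328.7  88.8]
```

The bar is home. Next, the blue slab.

```bash
cat > slab.py <<'E'
from h import *
st=lambda s:print(s,inb(),(BR.T@ctrl.read_state()["ft_force"]).round(1),round(ctrl.read_state()["finger_gap"],4),round(ctrl.read_state()["time"],1))
def slab(c,ang,bx,lvl):
    dx,dy,dz=BR.T/1e3; q1=rot(BR[:,1],-BR[:,2]); q=rot([np.cos(ang),np.sin(ang),0],[0,0,-1]); c=np.array(c)
    ctrl.open(); ctrl.reach(np.r_[c,.13],q); g=ctrl.movel(np.r_[c,.028],vel=.12,guard=8); st(f"down {g}")
    h=ctrl.read_state()["ee_pos"][2]*1e3; ctrl.clamp(30); st("grip")
    if not .060<ctrl.read_state()["finger_gap"]<.072: print("BAD GRIP"); return
    ctrl.movel(np.r_[c,.25],vel=.2); st("lift")
    ctrl.reach(bp(bx,-75,150),q1); ctrl.movel(bp(bx,-75,h+12*lvl+9),vel=.15)
    g=ctrl.movel(bp(bx,-75,h+12*lvl-3),vel=.02,guard=3.5); st(f"touch {g}")
    p=ctrl.read_state()["ee_pos"]; ctrl.open(); ctrl.dwell(.3); st("open")
    ctrl.movel(p+dz*100,vel=.12)
    ctrl.reach([.546,-.197,.24],rot([0,.8,.6],[.1,.6,-.8])); ctrl.dwell(.2); shot("wrist",f"s{lvl}")
    cv2.imwrite(f"pics/s{lvl}c.png",cv2.resize(cv2.imread(f"pics/s{lvl}.png")[:265],(800,378),interpolation=cv2.INTER_CUBIC)); st("end")
E
python3 -c "
from slab import *
slab([.405,-.240],np.deg2rad(89.2),72,0)"
```

```text
down False [-223.9 -293.2  -43.1] [0.3 0.2 1.1] 0.0931 33.5
grip [-224.1 -292.8  -43. ] [1.4 0.4 4. ] 0.0658 34.0
lift [-168.  -348.4  162.7] [-1.2  0.8 -1.4] 0.0656 35.3
touch True [ 72.4 -74.9  31.7] [-0.2  0.3  3.3] 0.0656 38.0
open [ 71.1 -74.6  30.8] [ 0.3 -0.  -0.9] 0.0927 38.9
end [ -27.  -320.3  122.4] [ 0.7 -0.1 -0.2] 0.0929 41.2
```

View pics/s0c.png

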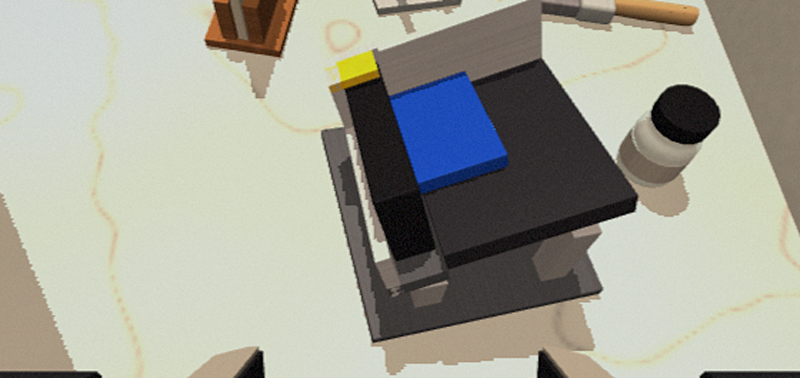

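The blue slab is home in the corner. In s0c its near corners are (421,190) and (506,158). Now the green one.

```bash
python3 -c "
from slab import *
slab([.566,-.391],np.deg2rad(83.5),67,1)"
```

```text
down False [ -99.5 -457.6 -122. ] [ 0.8 -1.3  0.2] 0.0929 43.3
grip [ -99.7 -457.1 -122.4] [ 1.7 -0.8  2.5] 0.0655 43.9
lift [ -43.9 -512.6   82.9] [-1.3  0.3 -1.5] 0.0655 45.1
touch True [ 67.5 -74.9  43.9] [-0.2 -0.1  3.7] 0.0657 48.0
open [ 66.1 -74.6  43. ] [-0.4  0.1 -0. ] 0.0932 49.0
end [ -27.  -320.3  122.5] [ 1.2 -0.9 -0.2] 0.0929 51.2
```

View pics/s1c.png

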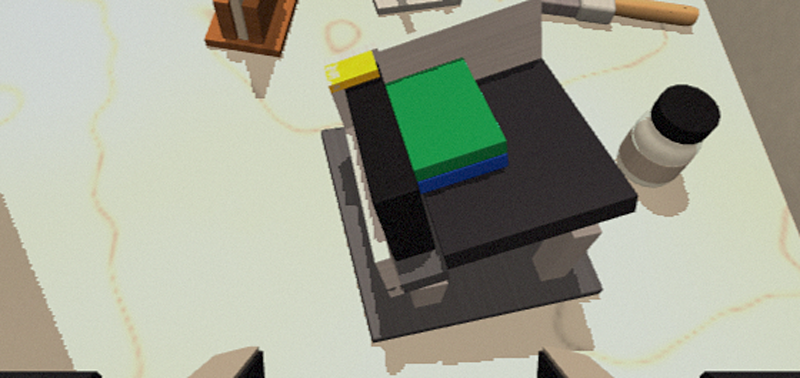

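Both slabs are stacked in the corner. In s1c the green slab's near edge, (415,173)–(506,145), sits over the blue one. Now the shield.

Run:
```python
from h import *
st=lambda s:print(s,ctrl.read_state()["ee_pos"].round(4),ctrl.read_state()["ft_force"].round(1),round(ctrl.read_state()["finger_gap"],4),round(ctrl.read_state()["time"],1))
a=-.179; S=np.array([.4408,.274]); b=.22; O=np.array([.5986,.3445,0]); th=.30
q0=rot([-np.sin(a),np.cos(a),0],[0,0,-1])
Rr=Ro.from_euler("z",b).as_matrix(); ez=Rr@[-np.sin(th),0,np.cos(th)]; q1=rot(Rr[:,1],-ez)
P=O+Rr@[.0175,0,.0105]+.130*ez
for p,q in((np.r_[S,.26],q0),(np.r_[S,.138],q0),(P+.1*ez,q1),(P,q1)):
    j=ctrl.inverse_kinematics(p,q); print(p.round(3),None if j is None else np.round(j,2)); assert j is not None
ctrl.reach(np.r_[S,.26],q0); g=ctrl.movel(np.r_[S,.138],vel=.12,guard=6); st(f"down {g}")
assert not g
ctrl.clamp(25); st("grip"); assert .007<ctrl.read_state()["finger_gap"]<.014
ctrl.movel(np.r_[S,.27],vel=.12); st("lift")
ctrl.movel(P+.1*ez,q1,vel=.15); st("over")
ctrl.movel(P+.012*ez,vel=.1,guard=6); st("near")
g=ctrl.movel(P-.008*ez,vel=.02,guard=4); st(f"touch {g}"); print("rest-frame dz mm",((ctrl.read_state()["ee_pos"]-P)@ez*1e3).round(1))
shot("wrist","r0")
```

```text
[0.441 0.274 0.26 ] [ 0.34  0.19  1.58 -0.    1.37  0.52]
[0.441 0.274 0.138] [ 0.34  0.3   1.76 -0.    1.08  0.52]
[0.549 0.333 0.23 ] [ 0.4   0.28  1.58 -0.06  0.99  0.21]
[0.578 0.34  0.135] [ 0.39  0.41  1.64 -0.07  0.8   0.21]
down False [0.4414 0.2741 0.1387] [ 0.9  0.  -0.3] 0.093 54.2
grip [0.4408 0.274  0.138 ] [-0.4 -0.  -0.3] 0.0098 55.4
lift [0.4403 0.2738 0.2691] [-1.   0.8 -2.7] 0.0102 56.7
over [0.5491 0.3333 0.2302] [-0.2 -0.5 -2.1] 0.0101 57.7
near [0.575  0.3393 0.1469] [-0.2 -0.1 -1.7] 0.0101 58.7
touch True [0.5784 0.34   0.1335] [-1.  -0.9  3.9] 0.0104 59.4
rest-frame dz mm -1.2
```

Contact came at plate height, so the foot is not on the lip. I'll release, retreat and check numerically.

Run:
```python
from h import *
from fit import proj
b=.22; O=np.array([.5986,.3445,0]); Rr=Ro.from_euler("z",b).as_matrix(); ez=Rr@[-np.sin(.3),0,np.cos(.3)]
p=ctrl.read_state()["ee_pos"]; ctrl.open(); ctrl.dwell(.3); ctrl.movel(p+.09*ez,vel=.12)
ctrl.reach([.48,.22,.34],down(0)); ctrl.dwell(.3); im,m=shot("wrist","e0")
# predicted shield outline, leaning on rail
th=.355; ex=np.array([np.cos(th),0,np.sin(th)]);e=np.array([-np.sin(th),0,np.cos(th)]); o=np.array([.0203,0,.0097])
c=[O+Rr@(o+sx*.005*ex+np.array([0,sy*.055,0])+.14*e) for sx,sy in((-1,1),(-1,-1),(1,-1),(1,1))]
print("pred top corners",[proj(m,x).round(1).tolist() for x in c])
old,_=load("v3"); d=cv2.absdiff(np.ascontiguousarray(im),np.ascontiguousarray(old)).max(2)
k=(d>35).astype(np.uint8); k[250:]=0; n,l,s,ce=cv2.connectedComponentsWithStats(cv2.morphologyEx(k,cv2.MORPH_OPEN,np.ones((3,3))))
print("changed",[(s[i].tolist()) for i in range(1,n) if s[i,4]>120])
# bar + stack unchanged?
ctrl.reach([.546,-.197,.24],rot([0,.8,.6],[.1,.6,-.8])); ctrl.dwell(.2); im2,m2=shot("wrist","e1")
old,mo=load("s1"); d=cv2.absdiff(np.ascontiguousarray(im2),np.ascontiguousarray(old)).max(2); d[265:]=0; k=cv2.morphologyEx((d>40).astype(np.uint8),cv2.MORPH_OPEN,np.ones((2,2)))
n,l,s,ce=cv2.connectedComponentsWithStats(k); print("e1 diff",[s[i].tolist() for i in range(1,n)],np.abs(mo["t"]-m2["t"]).max())
t,mt=shot("top","t1"); old=cv2.imread("pics/top0.png")[:,:,::-1]
d=cv2.absdiff(np.ascontiguousarray(t),np.ascontiguousarray(old)).max(2); k=cv2.morphologyEx((d>30).astype(np.uint8),cv2.MORPH_OPEN,np.ones((3,3)))
n,l,s,ce=cv2.connectedComponentsWithStats(k); print("top diff",[s[i].tolist() for i in range(1,n) if s[i,4]>30]); print(ctrl.read_state()["time"])
```

```text
pred top corners [[91.3, 110.3], [208.8, 82.4], [205.2, 70.9], [85.7, 99.5]]
changed [[395, 16, 165, 95, 9849], [91, 48, 141, 57, 3697], [231, 53, 48, 35, 716], [188, 85, 46, 14, 174], [428, 96, 132, 39, 2561], [288, 186, 41, 21, 478], [170, 190, 115, 49, 3354], [387, 194, 140, 40, 4906]]
e1 diff [[149, 0, 4, 3, 10], [160, 0, 21, 32, 251], [196, 0, 14, 37, 124], [260, 0, 2, 2, 4], [275, 0, 5, 6, 24], [286, 0, 25, 4, 79], [322, 0, 3, 4, 8], [266, 0, 104, 37, 249], [459, 0, 8, 2, 16], [388, 2, 2, 2, 4], [395, 3, 2, 2, 4], [430, 2, 2, 3, 6], [267, 5, 6, 2, 12], [313, 4, 2, 2, 4], [191, 7, 10, 28, 75], [297, 6, 2, 2, 4], [429, 6, 3, 4, 10], [282, 8, 2, 2, 4], [289, 9, 13, 12, 111], [271, 10, 3, 2, 6], [387, 10, 2, 2, 4], [483, 10, 8, 9, 29], [279, 12, 6, 12, 37], [445, 13, 2, 2, 4], [426, 14, 3, 4, 10], [459, 15, 2, 2, 4], [147, 16, 2, 2, 4], [436, 17, 5, 2, 10], [473, 17, 2, 2, 4], [409, 19, 5, 2, 10], [444, 18, 2, 2, 4], [145, 21, 2, 2, 4], [379, 21, 2, 7, 14], [286, 23, 2, 2, 4], [289, 22, 2, 2, 4], [477, 23, 8, 2, 16], [379, 29, 2, 11, 22], [230, 33, 35, 15, 83], [154, 34, 2, 2, 4], 
[... 1283 characters left out ...]
 192, 2, 2, 4], [297, 194, 2, 2, 4], [287, 197, 2, 2, 4], [300, 196, 14, 5, 40], [294, 201, 2, 2, 4], [297, 200, 2, 2, 4], [274, 203, 2, 2, 4], [262, 203, 161, 38, 401], [276, 207, 2, 2, 4], [279, 206, 2, 2, 4], [407, 211, 6, 2, 12], [261, 242, 7, 2, 14], [399, 245, 17, 2, 34], [372, 248, 6, 2, 12], [347, 250, 24, 2, 48], [308, 252, 2, 2, 4], [322, 252, 24, 3, 49], [285, 254, 22, 2, 44], [311, 255, 10, 2, 20], [272, 260, 6, 4, 12], [279, 260, 2, 2, 4]] 0.0003797535832957971
top diff [[236, 155, 324, 265, 47948], [230, 173, 48, 34, 1197], [103, 184, 55, 23, 461], [266, 213, 11, 4, 33], [138, 251, 46, 15, 413], [192, 252, 23, 11, 136], [244, 255, 73, 17, 1110], [165, 369, 62, 51, 1873]]
66.325
```

Run:
```python
from h import *
from fit import proj
O=np.array([.5986,.3445,0]); Rr=Ro.from_euler("z",.22).as_matrix()
def quad(m,th,s=1,x0=.0203):
    ex=np.array([np.cos(th),0,np.sin(th)]);e=np.array([-np.sin(th),0,np.cos(th)]);o=np.array([x0,0,.0097])
    return np.array([proj(m,O+Rr@(o+.005*ex+[0,sy*.055,0]+z*e)) for sy,z in((1,0),(1,.14),(-1,.14),(-1,0))])
im,m=shot("scene","f0"); old=cv2.imread("pics/scene0.png")[:,:,::-1]
for nm,a,b,mm in(("scene",im,old,m),("e0",load("e0")[0],load("v3")[0],load("e0")[1])):
    q=quad(mm,.355); print(nm,q.round(1).tolist())
    d=(cv2.absdiff(np.ascontiguousarray(a),np.ascontiguousarray(b)).max(2)>25).astype(np.uint8)
    r=np.zeros_like(d); cv2.fillPoly(r,[q.round().astype(np.int32)],1)
    x0,y0=q.min(0).astype(int)-12;x1,y1=q.max(0).astype(int)+12
    print("frac changed in quad",d[r>0].mean().round(2),"mean colour in quad",a[r>0].mean(0).round(),"std",a[r>0].std(0).round(),"before",b[r>0].mean(0).round())
    k=cv2.inRange(cv2.cvtColor(np.ascontiguousarray(a),cv2.COLOR_RGB2HSV),(0,170,50),(5,255,255)); k=k[max(y0,0):y1,max(x0,0):x1]
    v,u=np.where(k); print("red left",len(u),(u.min()+x0,u.max()+x0,v.min()+y0,v.max()+y0) if len(u) else "")
# bar/stack in e1 vs s1
for f in("s1","e1"):
    a,_=load(f); h=cv2.cvtColor(np.ascontiguousarray(a),cv2.COLOR_RGB2HSV)
    o=[]
    for lo,hi in(((45,120,50),(85,255,255)),((105,150,40),(130,255,255))):
        k=cv2.inRange(h,lo,hi);k[:40]=0;k[150:]=0; M=cv2.moments(k,True); o+=[M["m00"],round(M["m10"]/M["m00"],1),round(M["m01"]/M["m00"],1)]
    k=cv2.inRange(h[:,:,2],0,22);k[:,:240]=0;k[:,310:]=0;k[200:]=0;M=cv2.moments(k,True); print(f,o,"bar dark",M["m00"],round(M["m10"]/M["m00"],1),round(M["m01"]/M["m00"],1))
```

```text
scene [[458.4, 262.0], [467.5, 215.6], [420.6, 224.5], [414.9, 270.8]]
frac changed in quad 0.89 mean colour in quad [139. 125.  94.] std [13. 17. 17.] before [149. 135. 113.]
red left 19 (np.int64(414), np.int64(418), np.int64(237), np.int64(243))
e0 [[128.3, 64.4], [85.7, 99.5], [205.2, 70.9], [216.3, 43.0]]
frac changed in quad 0.81 mean colour in quad [139. 129. 112.] std [28. 34. 39.] before [181. 181. 172.]
red left 311 (np.int64(107), np.int64(219), np.int64(69), np.int64(104))
s1 [4642.0, 310.8, 83.6, 594.0, 324.0, 121.4] bar dark 1466.0 280.0 147.3
e1 [4612.0, 310.1, 81.9, 591.0, 323.5, 119.4] bar dark 1489.0 279.3 144.0
```

Run:
```python
from h import *
from fit import proj
a,m=load("e0"); a=np.ascontiguousarray(a); g,_=load("v3")
h=cv2.cvtColor(a,cv2.COLOR_RGB2HSV);k=cv2.inRange(h,(0,170,50),(5,255,255));k0=cv2.inRange(cv2.cvtColor(np.ascontiguousarray(g),cv2.COLOR_RGB2HSV),(0,170,50),(5,255,255))
for u in range(80,236,10):
    f=lambda K:(lambda v:(v.min(),v.max()) if len(v) else None)(np.where(K[:130,u])[0])
    print(u,f(k),f(k0),[int(x) for x in a[36:116:4,u].astype(int).sum(1)//3])
```

```text
80 None None [173, 174, 174, 175, 178, 178, 181, 176, 178, 173, 177, 171, 170, 174, 174, 176, 177, 175, 175, 177]
90 None None [175, 178, 178, 176, 177, 178, 179, 178, 177, 178, 176, 177, 179, 176, 182, 170, 178, 178, 174, 173]
100 None None [175, 181, 175, 179, 177, 174, 178, 176, 175, 175, 174, 176, 176, 112, 107, 180, 178, 150, 175, 179]
110 (np.int64(103), np.int64(104)) (np.int64(94), np.int64(104)) [177, 177, 179, 175, 177, 175, 178, 179, 179, 175, 177, 168, 111, 115, 177, 181, 176, 28, 180, 174]
120 (np.int64(101), np.int64(102)) (np.int64(92), np.int64(102)) [178, 176, 182, 175, 183, 178, 173, 107, 179, 178, 110, 111, 112, 113, 181, 178, 106, 178, 178, 178]
130 (np.int64(99), np.int64(100)) (np.int64(90), np.int64(101)) [175, 176, 174, 176, 175, 178, 180, 82, 120, 114, 114, 109, 110, 182, 179, 176, 21, 67, 175, 176]
140 (np.int64(96), np.int64(98)) (np.int64(87), np.int64(98)) [178, 177, 176, 178, 176, 179, 61, 185, 114, 111, 112, 109, 168, 183, 178, 68, 57, 55, 181, 179]
150 (np.int64(94), np.int64(95)) (np.int64(85), np.int64(95)) [178, 179, 178, 173, 175, 174, 181, 110, 10
[... 563 characters left out ...]
t64(86)) (np.int64(75), np.int64(85)) [177, 175, 177, 58, 182, 112, 107, 109, 112, 169, 182, 176, 71, 114, 114, 112, 181, 181, 178, 181]
200 (np.int64(82), np.int64(83)) (np.int64(73), np.int64(84)) [175, 176, 168, 142, 105, 110, 109, 110, 109, 187, 178, 165, 37, 115, 113, 107, 182, 180, 180, 135]
210 (np.int64(71), np.int64(81)) (np.int64(71), np.int64(82)) [179, 176, 48, 158, 112, 92, 70, 66, 67, 50, 40, 42, 57, 86, 115, 182, 180, 178, 179, 175]
220 None (np.int64(79), np.int64(79)) [144, 74, 180, 175, 117, 114, 115, 117, 116, 118, 90, 78, 49, 99, 175, 182, 180, 177, 156, 176]
230 None None [151, 123, 176, 178, 151, 129, 125, 130, 107, 102, 114, 113, 114, 141, 180, 178, 179, 183, 176, 179]
```

The shield's face and top edge match the predicted lean on the rail to within about 2 px in height and 5 mm sideways. The bar and stack haven't moved. Handing in.

```bash
python3 -c "
from workcell import ctrl, ticket, snapshot, camera_model
print(ticket.finish_job())"
```

```text
the job is handed in; nothing more can be done
None
```

I handed the job in at about 66 s: the bar is home under the strap, the blue and green slabs (the only two present) are stacked in the corner, and the shield leans on the rest's rail within about 5 mm of its middle; I never went near the jar and saw no sign it moved, but did not check it separately at the end.

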